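# Punch the bar, then hold it hard in the corner of the drill jig

## Robot

A 6-joint arm with a two-finger parallel gripper is mounted at the origin on the work surface. World frame = base frame: x ahead of the robot, y to its left, z up, the work surface at z = 0. Lengths are in m, angles in rad, forces in N, time in s.
With the tool pointing down it reaches from about 0.35 to 0.975 m from the base axis. Payload 4.9 kg.
Tool frame: the origin (TCP) lies on the mounting face of the last link; the fingertips stand 173 mm ahead of it and the grasp point (between the pads) lies 155 mm ahead of it; x points along the fingers, z is the direction in which the jaws open and shut, and the axes are right-handed (so a half turn about x gives the same grasp; the last joint's range is limited). The gripper opens to 85 mm and grips with 20 to 120 N. Pads are 22 mm wide; open, the fingers measure 114 mm over their backs; the gripper's body (76 mm by 85 mm) begins 54 mm behind the grasp point. The pads swing forward as they close: fully open they stand 13 mm farther back than shut.
Start: joints at [-1.322, 0.053, 1.613, -0, 1.476, -0.119], TCP at [0.225, -0.583, 0.405] pointing down, gripper open.
Joint ranges: [-3.01, 3.01], [-1.01, 2.22], [0.06, 2.58], [-1.02, 4.17], [0.09, 2.62], [-3.14, 3.14]. Speed limits (rad/s): [2.57, 2.57, 3.14, 3.14, 3.14, 3.14].

## Interface

Orientations are given as a rotation vector (axis times angle).
In Python, from station import get_obs, get_image, get_calibration, finish_job, look_for, masks_of, tip_of gives the robot as it stands.
- The arm moves only by the tool carry_out, never from a script. Its argument "increments" is a list of rows, each a list of 3 entries, a list of its own where there are three numbers: the turn, a rotation vector about the world's x, y, z in units of 0.1 rad (1.0 is 0.1 rad), then the shift along the world's x, y, z in units of 20 mm (1.0 is 20 mm), then the opening, from 0 (shut) to 1 (fully open). A call has 1 to 8 rows; each row shifts and turns the pose as measured when the row begins; what a row does not reach is not made up. A row lasts 1/10 s, in which the tool goes at most 50 mm and 8.59 degrees, less where a joint would pass 70% of its speed; a pose out of reach is approached as far as the arm can. A call with a number of a shift or a turn outside -1 to 1 is refused whole. A call with a gripper value outside its range is refused whole. The fingers move at their own pace and stop on an object; "squeeze" is the grip in N (left out, the last holds). Time passes only in rows, so rows that do not move let the fingers close. It gives the time, the measured TCP pose, the force and the opening at its end, in the units of the state.
- get_obs(): the state, without advancing time (a new reading comes with each control period).
- get_image(name): name is "scene" or "top"; returns (picture, depth): 400x640x3 uint8, blue, green, red; 400x640 float32, m along the optical axis (not along the pixel's ray), 0 where there is no reading.
- get_calibration(name): a dict with "fx", "fy", "cx", "cy" (pixels), "position" and "orientation" of the camera in the world. Camera axes: x right, y down, z forward; pixel columns grow to the right and rows downward; lengths in m; the calibration is good to about 2 mm. A picture is of the moment at which its call begins. get_calibration takes no time and is no camera call.
- finish_job(): hands the job in, once; it reports no verdict.
Trained networks look in the newest picture that a camera, given by its name, has taken for a name from the list of things; names that differ only in an ending like _2 or _b are one class to them, and where a whole thing is asked for, a point or a joint stands for the part that bears it (a point fixed in the world has none). Each returns a list of dicts, best first, with "p" (0 to 1); they miss things now and then, are a little off and sometimes report something else, mostly with a low value. They report only what shows in the picture. A call takes as long as a camera call. They do not tell look-alikes from the thing itself.
- look_for(camera, query): "centre" ([column, row] in pixels, amid what is visible of it).
- masks_of(camera, query): "region" (400x640 bool, what is visible of it) and "centre" ([column, row] in pixels, amid what is visible of it).
- tip_of(camera, query): "centre" ([column, row] in pixels: a listed point, or the origin of a listed thing).
The state is a dict: "t": time; "q": joint angles; "dq": joint speeds; "effort": joint torques, N m; "tool_pos": TCP position; "tool_rot": TCP orientation; "contact_force": force on the tool from outside, world axes, zero at the start; "wrist_torque": the same for the moment, N m; "opening": finger opening in m.
Only numpy, scipy, OpenCV 4.12 (cv2) and the standard library are available. Lean on these libraries where they do the work, as an engineer would, in place of code of your own. Each camera call takes 0.05 s, during which the arm holds its last target.

## Task

Pull the punch's sprung lever down until the punch bears firmly on the steel bar, then ease the lever slowly all the way back up without letting it fly. Then take the bar to the low-fenced corner jig, lay it flat on the jig plate with its long side against the long fence and one end against the short fence, and finish holding it there in the gripper, pressed against both fences at once, leaving the other things on the bench where they are.

Things in the scene. Friction and masses are not known exactly. Their poses are not given: they have to be found in the camera images.
- press: fixed lever punch: a flat grey base with a dark steel anvil block and two upright cheeks at the back (half width 24 mm, tops 112 mm over the bench). Origin on the bench; its x axis runs from the handle end to the cheeks, y across, z up. The anvil block's top is 35 mm over the bench and spans x +20..+100, y -90..+35 mm from the origin; the punch comes down at x +60, y 0. The lever arm (16 mm wide, its middle boss 26 mm) runs above y = 0.
- lever (a joint): the punch's lever, rad: 0 = at rest, fully up (spring holds it there); grows as the handle goes down. With the bar on the anvil the punch meets the bar at about 0.42; the lever's own stop is at 0.48. Holding the handle down takes about 3 N near the top and 8 N at the bottom, before any pressing on the bar; let go, it flies up.
- handle (a point): middle of the lever's cross handle, a round black rubber-covered bar 22 mm in diameter and 120 mm long, parallel to the press's y axis; the arm (16 mm thick) joins it in the middle from the cheeks' side, so pinch it some 35 mm to one side of the middle. It swings on a 262 mm radius about pivot, from about 228 mm over the bench down to about 125 mm (its x in the press's frame then goes from about -75 to -110 mm).
- pivot (a point): hinge axis of the lever, 95 mm over the bench between the cheeks; the axis is parallel to the press's y axis and the handle swings down on the -x side.
- punch_tip (a point): middle of the tip of the short round punch, 12 mm in diameter, fixed under the lever arm, 90 mm from the pivot; with the lever up its tip is about 38 mm over the bar.
- bar: plain steel flat bar, 22 (x) x 120 (y) x 30 (z) mm, 0.5 to 0.7 kg, lying loose on the anvil across the press. Origin at the centre of its underside, its y axis along its length. The +y end lies under the punch and arm by 10 to 20 mm, the rest sticks out to the press's -y side, where it can be taken from above near its middle or beyond; the punch is above that end, so draw it out towards the press's -y side by 40 mm or more before lifting.
- jig: fixed corner jig: dark steel plate 160 (x) x 200 (y) x 12 (z) mm with two low fences on it, all ground smooth and oiled, so the bar slides easily (friction about 0.2). Origin under its centre, on the bench; top 12 mm over the bench.
- long_fence: the jig's long fence, aluminium, 8 mm high over the plate, 16 mm thick, 182 mm long, parallel to the jig's y axis; its inner face is at x = +55 mm in the jig's frame and looks to the jig's -x. (Same origin and axes as the jig.) Fingers that stay 10 mm or more above the plate pass over it.
- short_fence: the jig's short fence, aluminium, 8 mm high over the plate, 16 mm thick, 90 mm long, parallel to the jig's x axis; its inner face is at y = +75 mm in the jig's frame and looks to the jig's -y. (Same origin and axes as the jig.)
- corner (a point): inner corner where both fence faces meet, on the plate's top: x +55, y +75, z +12 mm in the jig's frame. The seated bar lies with its centre 11 mm to -x and 60 mm to -y of it.
- hammer: hand hammer lying on the bench, bystander; origin in its middle
- tongs: dark steel tongs 280 mm long lying flat, bystander; origin at the rivet
- offcut: small dark steel offcut 50 x 35 x 20 mm, bystander; origin centre of underside
- chisel: square-shanked steel chisel about 140 mm long, 16 mm thick, lying flat, bystander; origin in the shank's middle
- wax_tin: low round tin, 70 mm across, 45 mm high, bystander; origin centre of underside
- brush: brush lying on the bench, bystander; origin in its middle
- mug: white mug 80 mm across, 90 mm high, bystander; origin centre of underside
Things that resemble listed ones, but are neither listed nor needed, are in the scene too. Leave any blue or brown look-alike of the bar alone.

How it is judged:
By the outcome, as a careful person would: the job done as asked, in the order asked, and still so for the second after the job is handed in, while the arm keeps its last pose, push and grip.
It also fails if it takes over 72 s, if anything falls off the work surface, if the arm or the gripper's body presses on something with over 40 N, if the wrist force passes 120 N, or if a joint passes its speed limit or range.

## Working session

There is one attempt and no reset: what is moved stays moved. The work goes in short steps, Python scripts to look and compute and a tool call to move; the robot and the scene stay as the last step left them, time stands still between calls to the robot, and variables do not carry over. Pictures are saved under pics/ and viewed, and the job is handed in when it is done.

Besides the shell and the picture viewer there is one more tool, called after "Emit:" by a JSON object that holds its "api" and its "payload". carry_out: Moves the arm, as the interface text tells. Shifts and turns lie within -1 to 1; 1 stands for 20 mm of shift or 0.1 rad of turn. Its arguments: {"type":"object","properties":{"increments":{"type":"array","items":{"type":"array"}},"squeeze":{"type":"number"}},"required":["increments"]}

```bash
ls; mkdir -p pics; python3 - <<'E'
from station import *
import cv2,numpy as np
o=get_obs();print({k:np.round(v,3).tolist() for k,v in o.items()})
for n in("scene","top"):
    im,d=get_image(n);cv2.imwrite(f"pics/{n}0.png",im);np.save(f"pics/{n}0.npy",d)
    print(n,get_calibration(n))
E
```

```text
pics
{'t': 0.0, 'q': [-1.322, 0.053, 1.614, -0.0, 1.476, -0.119], 'dq': [0.001, -0.001, -0.001, 0.0, 0.0, -0.001], 'effort': [0.001, -39.368, -37.017, -0.0, 0.007, -0.0], 'tool_pos': [0.225, -0.583, 0.403], 'tool_rot': [0.935, 1.363, -0.933], 'contact_force': [0.929, -0.328, -0.122], 'wrist_torque': [0.022, -0.025, 0.04], 'opening': 0.086}
scene {'fx': 411.77691331997397, 'fy': 411.77691331997397, 'cx': 326.556775428701, 'cy': 202.70606817663608, 'position': array([1.2062469 , 0.2746711 , 1.14712402]), 'orientation': array([-1.42118489, -2.32387977,  0.72069017])}
top {'fx': 513.30610343457, 'fy': 513.30610343457, 'cx': 314.1533608915304, 'cy': 196.17633528395902, 'position': array([ 0.29605019, -0.01351248,  1.56693581]), 'orientation': array([-2.14653385,  2.07380846, -0.22428522])}
```

View pics/scene0.png

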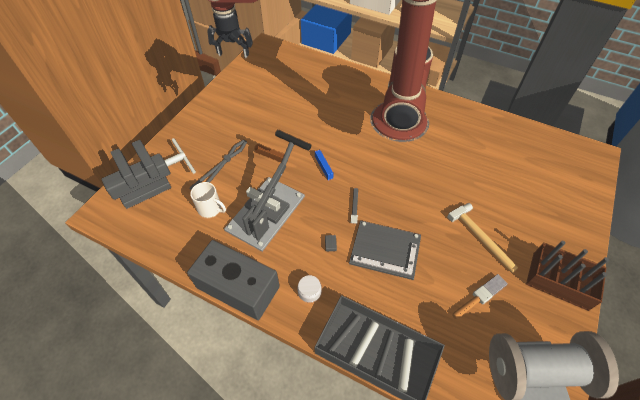

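View pics/top0.png

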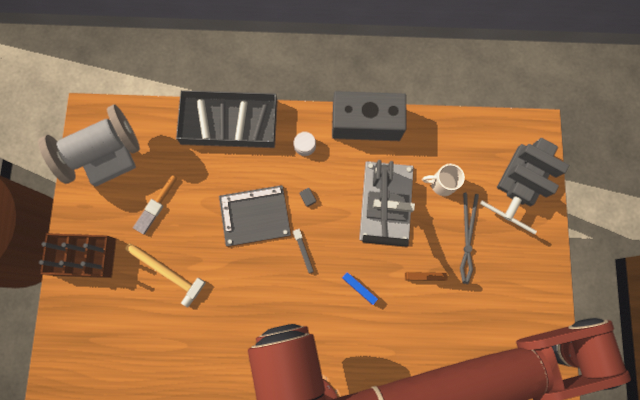

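```bash
cat > h.py <<'E'
from station import *
import cv2,numpy as np
from scipy.spatial.transform import Rotation as R
def P(n,uv,depth):
    c=get_calibration(n);u,v=uv
    p=np.array([(u-c['cx'])/c['fx'],(v-c['cy'])/c['fy'],1])*depth
    return R.from_rotvec(c['orientation']).apply(p)+c['position']
def Pz(n,uv,z):
    c=get_calibration(n);u,v=uv
    r=R.from_rotvec(c['orientation']).apply([(u-c['cx'])/c['fx'],(v-c['cy'])/c['fy'],1])
    return c['position']+r*(z-c['position'][2])/r[2]
def proj(n,p):
    c=get_calibration(n);q=R.from_rotvec(c['orientation']).inv().apply(np.asarray(p)-c['position'])
    return np.array([c['fx']*q[...,0]/q[...,2]+c['cx'],c['fy']*q[...,1]/q[...,2]+c['cy']]).T
def cloud(n,d):
    c=get_calibration(n);v,u=np.mgrid[0:400,0:640]
    p=np.stack([(u-c['cx'])/c['fx']*d,(v-c['cy'])/c['fy']*d,d],-1)
    return R.from_rotvec(c['orientation']).apply(p.reshape(-1,3)).reshape(400,640,3)+c['position']
def crop(im,x0,y0,x1,y1,s,name):
    cv2.imwrite(name,cv2.resize(im[y0:y1,x0:x1],None,fx=s,fy=s,interpolation=cv2.INTER_CUBIC))
E
python3 - <<'E'
from h import *
t=cv2.imread("pics/top0.png");s=cv2.imread("pics/scene0.png")
crop(t,340,140,450,260,5,"pics/c1.png");crop(s,210,120,330,260,4,"pics/c2.png");crop(t,205,170,315,260,6,"pics/c3.png")
for n in("top","scene"):
  for q in("bar","handle","pivot","punch_tip","corner","jig","press"):
    for r in tip_of(n,q)[:3]:
        print(n,q,round(r['p'],2),np.round(r['centre'],1))
E
```

```text
top bar 0.88 [423.3 277.5]
top bar 0.86 [359.7 286.1]
top bar 0.51 [390.3 204.1]
top handle 0.68 [385.2 237.6]
top pivot 0.61 [382.  170.1]
top punch_tip 0.59 [380.5 201.8]
top corner 0.66 [227.8 204.1]
top jig 0.91 [256.  213.8]
top press 0.91 [372.9 228.3]
scene bar 0.79 [323.6 167.5]
scene bar 0.61 [268.6 153.4]
scene bar 0.55 [263.6 201.7]
scene handle 0.68 [292.3 137.1]
scene pivot 0.94 [252.3 219.1]
scene punch_tip 0.73 [275.4 193.7]
scene punch_tip 0.64 [407.8 267.5]
scene corner 0.92 [404.8 266.8]
scene corner 0.2 [356.9 203.9]
scene jig 0.86 [386.  249.2]
scene jig 0.52 [356.3 204.6]
scene jig 0.28 [261.3 204.2]
scene press 0.83 [283.3 200.2]
scene press 0.63 [482.8 240.6]
```

View pics/c1.png

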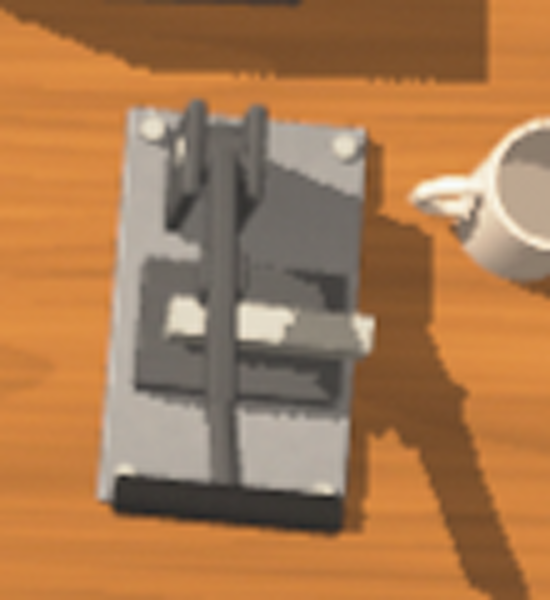

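View pics/c2.png

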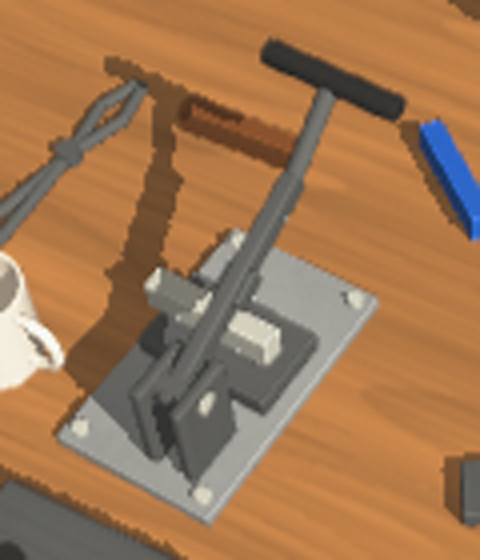

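View pics/c3.png

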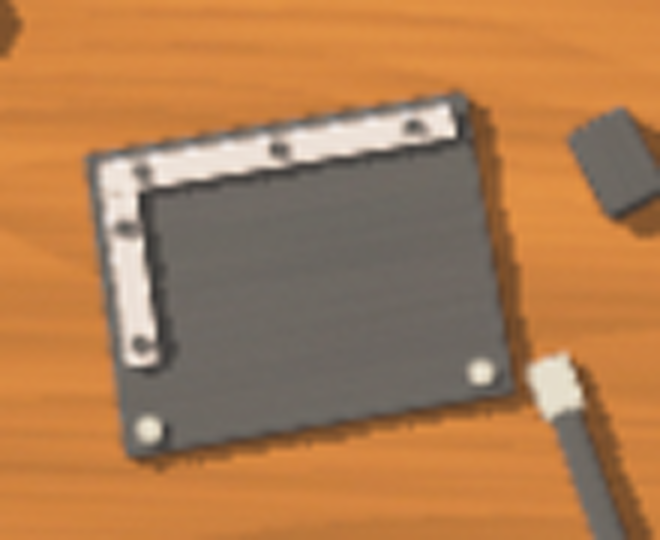

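```bash
python3 - <<'E'
from h import *
box={"top":(340,140,450,260),"scene":(205,120,330,260)}
for n in("top","scene"):
    C=cloud(n,np.load(f"pics/{n}0.npy"));x0,y0,x1,y1=box[n]
    c=C[y0:y1,x0:x1].reshape(-1,3)
    print(n,"mean bench z",np.median(C[...,2][np.abs(C[...,2])<.01]))
    print(np.histogram(c[:,2],bins=np.arange(-.005,.26,.01))[0])
    def rect(m,name):
        p=c[m];
        if len(p)<5: print(name,len(p));return
        r=cv2.minAreaRect(p[:,:2].astype(np.float32)*1000);print(name,len(p),np.round(p.mean(0),4),[np.round(a,1) for a in r])
    rect((c[:,2]>.21)&(c[:,2]<.25),"handle")
    rect((c[:,2]>.03)&(c[:,2]<.04),"anvil")
    rect((c[:,2]>.061)&(c[:,2]<.069),"bar")
    rect((c[:,2]>.106)&(c[:,2]<.116),"cheek")
    rect((c[:,2]>.008)&(c[:,2]<.02),"base")
    x0,y0,x1,y1=(205,170,295,260) if n=="top" else (345,215,425,283)
    c=C[y0:y1,x0:x1].reshape(-1,3)
    rect((c[:,2]>.008)&(c[:,2]<.016),"jigplate");rect((c[:,2]>.017)&(c[:,2]<.025),"fence")
    p=c[(c[:,2]>.008)];rect((c[:,2]>.008)&(c[:,2]<.03),"jigall")
E
```

```text
top mean bench z 0.0008368496781396839
[7318 1970  892  377  370   72  156  200   59   67   40  188   70   47
   66   54   51   47   43   29   20   24   26  116  274    1]
handle 430 [ 0.4709 -0.1992  0.235 ] [array([ 480.8, -200.2]), array([118.7,  44.5]), np.float64(86.6)]
anvil 585 [ 0.6061 -0.2414  0.0351] [array([ 639.2, -297.1]), array([158.8, 256.2]), np.float64(1.7)]
bar 217 [ 0.6125 -0.2715  0.0652] [array([ 649.6, -303.8]), array([127.7, 230.9]), np.float64(4.3)]
cheek 202 [ 0.6931 -0.2132  0.1117] [array([ 693.3, -213.3]), array([50.3, 58.8]), np.float64(88.8)]
base 1916 [ 0.6275 -0.2391  0.0138] [array([ 632.8, -260.6]), array([379.9, 342.8]), np.float64(1.3)]
jigplate 2244 [0.556  0.1684 0.0122] [array([567.6, 188.4]), array([280.3, 274.3]), np.float64(2.7)]
fence 705 [0.5792 0.1841 0.0199] [array([562.8, 167.5]), array([158.5, 206.4]), np.float64(12.1)]
jigall 3276 [0.5623 0.174  0.0146] [array([567.6, 188.4]), array([280.3, 274.3]), np.float64(2.7)]
scene mean bench z 0.0016226607694778128
[11024  1971  1094   546   386   145   184   211   103    95    53   745
    96 
[... 192 characters left out ...]
2 [ 0.5415 -0.2496  0.0345] [array([ 517.7, -276.4]), array([298. , 429.9]), np.float64(83.7)]
bar 224 [ 0.6302 -0.2708  0.0653] [array([ 653.3, -313.2]), array([247.3, 134.9]), np.float64(86.9)]
cheek 766 [ 0.802  -0.2222  0.1112] [array([ 745.5, -236.4]), array([254.1, 143.2]), np.float64(17.2)]
base 1920 [ 0.5982 -0.2694  0.0144] [array([ 504.5, -299.6]), array([603.3, 431.7]), np.float64(34.0)]
jigplate 2158 [0.5613 0.1633 0.0128] [array([558.1, 163.8]), array([211.3, 223.9]), np.float64(21.2)]
fence 550 [0.5947 0.1913 0.0203] [array([569.7, 150.9]), array([157.7, 230.5]), np.float64(8.8)]
jigall 2941 [0.568  0.1694 0.0146] [array([558.1, 163.8]), array([211.3, 223.9]), np.float64(21.2)]
```

```bash
python3 - <<'E'
from h import *
from scipy import ndimage
def comp(C,lo,hi,box):
    m=np.zeros((400,640),bool);x0,y0,x1,y1=box
    m[y0:y1,x0:x1]=((C[...,2]>lo)&(C[...,2]<hi))[y0:y1,x0:x1]
    l,k=ndimage.label(m);s=ndimage.sum(m,l,range(1,k+1));return l==1+np.argmax(s)
for n in("top","scene"):
    C=cloud(n,np.load(f"pics/{n}0.npy"))
    jb=(205,170,295,260) if n=="top" else (345,215,425,283)
    pb=(340,140,450,260) if n=="top" else (205,120,330,260)
    for name,lo,hi,b in [("jig",.008,.03,jb),("fence",.0165,.025,jb),("bar",.055,.075,pb),("handle",.215,.25,pb),("base",.008,.3,pb),("anvil",.03,.04,pb)]:
        m=comp(C,lo,hi,b);p=C[m]
        r=cv2.minAreaRect(p[:,:2].astype(np.float32)*1000)
        print(n,name,m.sum(),"z",np.round(np.median(p[:,2]),4),[np.round(a,1).tolist() for a in r])
        if name=="handle": print(np.round(np.percentile(p,[1,50,99],axis=0),3))
E
```

```text
top jig 3142 z 0.0141 [[561.6, 172.3], [164.5, 199.9], 11.9]
top fence 226 z 0.0211 [[626.3, 172.8], [26.4, 154.2], 10.5]
top bar 210 z 0.0656 [[597.8, -269.5], [79.7, 23.6], 87.3]
top handle 417 z 0.2368 [[478.0, -200.0], [118.7, 38.9], 86.6]
[[ 0.457 -0.258  0.217]
 [ 0.469 -0.2    0.237]
 [ 0.494 -0.141  0.244]]
top base 3947 z 0.0322 [[600.9, -230.3], [158.7, 291.3], 85.3]
top anvil 230 z 0.035 [[604.6, -191.6], [39.4, 81.1], 88.1]
scene jig 2887 z 0.014 [[564.2, 169.6], [163.8, 200.1], 11.6]
scene fence 443 z 0.021 [[584.5, 174.9], [109.7, 185.8], 13.1]
scene bar 120 z 0.0659 [[600.5, -280.6], [61.2, 24.3], 85.1]
scene handle 301 z 0.2364 [[481.9, -202.0], [119.6, 38.9], 85.7]
[[ 0.463 -0.26   0.217]
 [ 0.478 -0.2    0.236]
 [ 0.498 -0.143  0.243]]
scene base 3788 z 0.0343 [[519.4, -254.8], [487.0, 243.6], 16.2]
scene anvil 245 z 0.036 [[605.9, -206.0], [63.1, 82.5], 84.3]
```

```bash
python3 - <<'E'
from h import *
for uv in [(373.5,199.5),(373,207),(415,203),(414,211)]:print("top bar",np.round(Pz("top",uv,.065),4))
# scene crop/4 +(210,120)
for uv in [(145,275),(165,268),(278,345),(235,313),(258,362)]:
    print("scene bar",uv,np.round(Pz("scene",(uv[0]/4+210,uv[1]/4+120),.065),4))
for uv in [(135,260),(135,385),(345,405)]:print("anvil",np.round(Pz("top",(uv[0]/5+340,uv[1]/5+140),.035),4))
# model overlay
yaw=np.radians(-4);o=np.array([.548,-.206,0]);Rz=R.from_euler('z',yaw)
yj=np.radians(11.8);oj=np.array([.563,.171,0]);Rj=R.from_euler('z',yj)
def box(x0,x1,y0,y1,z):return np.array([[x0,y0,z],[x1,y0,z],[x1,y1,z],[x0,y1,z]])
for n in("top","scene"):
    im=cv2.imread(f"pics/{n}0.png");im=cv2.resize(im,None,fx=4,fy=4,interpolation=cv2.INTER_CUBIC)
    def dr(pts,col):
        q=((proj(n,pts)+.5)*4).round().astype(np.int32);cv2.polylines(im,[q.reshape(-1,1,2)],True,col,1)
    dr(Rz.apply(box(.02,.1,-.09,.035,.035))+o,(0,255,0))
    dr(Rz.apply(box(.049,.071,-.105,.015,.065))+o,(0,0,255))
    dr(Rz.apply(box(-.086,-.064,-.06,.06,.228))+o,(255,255,0))
    dr(Rj.apply(box(-.08,.08,-.1,.1,.012))+oj,(0,255,0))
    dr(Rj.apply(box(.055,.071,-.107,.075,.020))+oj,(0,0,255))
    dr(Rj.apply(box(-.019,.071,.075,.091,.020))+oj,(255,0,0))
    if n=="top": cv2.imwrite("pics/o1.png",im[560:1000,1360:1800]);cv2.imwrite("pics/o2.png",im[700:1040,820:1240])
    else: cv2.imwrite("pics/o3.png",im[500:1020,840:1280]);cv2.imwrite("pics/o4.png",im[840:1140,1360:1720])
a=[cv2.imread(f"pics/o{i}.png") for i in(1,2,3,4)]
E
```

```text
top bar [ 0.6137 -0.1868  0.065 ]
top bar [ 0.5908 -0.1856  0.065 ]
top bar [ 0.6074 -0.3109  0.065 ]
top bar [ 0.583  -0.3077  0.065 ]
scene bar (145, 275) [ 0.5998 -0.3141  0.065 ]
scene bar (165, 268) [ 0.5863 -0.3035  0.065 ]
scene bar (278, 345) [ 0.6097 -0.1822  0.065 ]
scene bar (235, 313) [ 0.5987 -0.2289  0.065 ]
scene bar (258, 362) [ 0.6309 -0.1879  0.065 ]
anvil [ 0.6428 -0.1702  0.035 ]
anvil [ 0.5653 -0.1711  0.035 ]
anvil [ 0.5574 -0.2982  0.035 ]
```

View pics/o1.png

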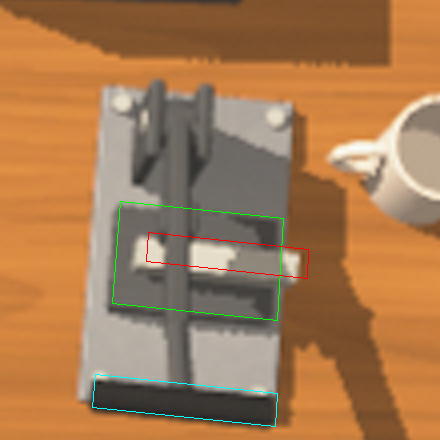

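View pics/o2.png

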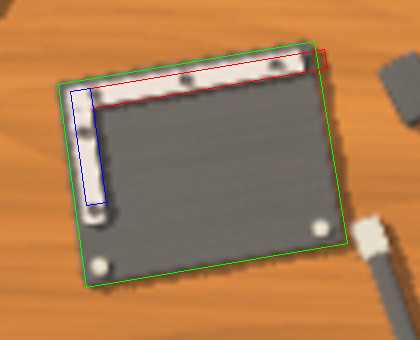

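View pics/o3.png

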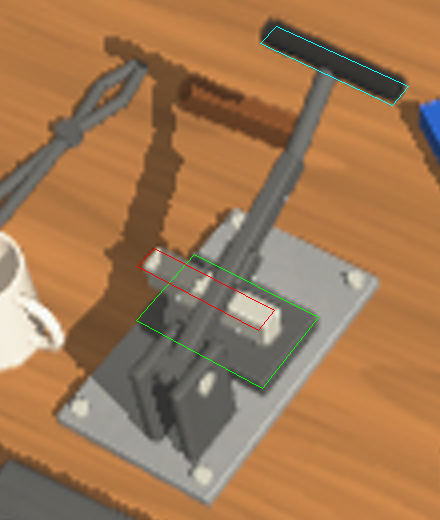

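View pics/o4.png

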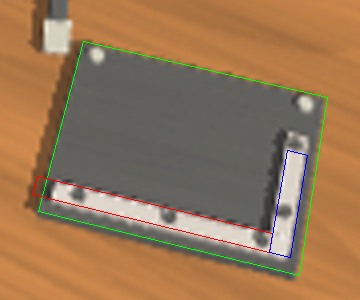

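```bash
cat >> h.py <<'E'
def tool(yawdeg,tilt=0,flip=1):
    # tool x down, tool z along flip*(cos yaw,sin yaw); tilt: turn about jaw-perp horizontal axis (world-y-like), rad
    y=np.radians(yawdeg);z=flip*np.array([np.cos(y),np.sin(y),0]);x=np.array([0,0,-1.]);yy=np.cross(z,x)
    M=np.column_stack([x,yy,z]);ax=np.array([-np.sin(y),np.cos(y),0])
    return R.from_rotvec(ax*tilt)*R.from_matrix(M)
def state():
    o=get_obs();r=R.from_rotvec(o['tool_rot']);g=np.array(o['tool_pos'])+r.apply([.155,0,0]);return o,r,g
def goto(gp,Rt):
    o,r,g=state();d=(Rt*r.inv()).as_rotvec();tcp=np.array(gp)-Rt.apply([.155,0,0])
    print("t",round(o['t'],2),"grasp",np.round(g,4),"tcp",np.round(o['tool_pos'],4),"F",np.round(o['contact_force'],1),"open",round(o['opening'],4),"q",np.round(o['q'],2))
    print(" turn units",np.round(d/.1,2)," shift units",np.round((tcp-o['tool_pos'])/.02,2))
E
python3 - <<'E'
from h import *
o,r,g=state();print(r.as_matrix().round(3),o['t'])
for f in(1,-1): goto([.471,-.2355,.28],tool(-4,.2,f))
E
```

```text
[[ 0.     0.933  0.36 ]
 [-0.     0.36  -0.933]
 [-1.    -0.     0.   ]] 0.8
t 0.8 grasp [ 0.2247 -0.5832  0.2498] tcp [ 0.2247 -0.5832  0.4048] F [-0.5 -1.  -0.3] open 0.0857 q [-1.32  0.05  1.61 -0.    1.48 -0.12]
 turn units [ 1.25  1.7  11.29]  shift units [13.85 17.28  1.36]
t 0.8 grasp [ 0.2247 -0.5832  0.2498] tcp [ 0.2247 -0.5832  0.4048] F [-0.5 -1.  -0.3] open 0.0857 q [-1.32  0.05  1.61 -0.    1.48 -0.12]
 turn units [ -1.91   1.41 -20.01]  shift units [13.85 17.28  1.36]
```

Emit:
{"api": "carry_out", "payload": {"increments": [[[0,0,0.7],[0.8,1,0.5],1],[[0,0,0.7],[0.8,1,0.5],1],[[0,0,0.7],[0.8,1,0.3],1],[[0,0,0.7],[0.8,1,0],1],[[0,0,0.7],[0.8,1,0],1],[[0,0,0.7],[0.8,1,0],1],[[0,0,0.7],[0.8,1,0],1],[[0,0,0.7],[0.8,1,0],1]]}}

```text
t: 1.6
tool_pos: [0.3544, -0.4192, 0.432]
tool_rot: [0.489, 1.514, -0.492]
contact_force: [0.4, 0.1, -0.1]
opening: 0.0853
```

```bash
python3 -c "
from h import *
goto([.471,-.2355,.28],tool(-4,.2,1))"
```

```text
t 1.6 grasp [ 0.3545 -0.4195  0.277 ] tcp [ 0.3544 -0.4192  0.432 ] F [ 0.4  0.1 -0.1] open 0.0853 q [-1.   -0.14  1.76 -0.    1.53 -0.38]
 turn units [0.71 1.91 5.55]  shift units [ 7.37  9.08 -0.  ]
```

Emit:
{"api": "carry_out", "payload": {"increments": [[[0.1,0.2,0.7],[0.9,1,0],1],[[0.1,0.2,0.7],[0.9,1,0],1],[[0.1,0.2,0.7],[0.9,1,0],1],[[0.1,0.3,0.7],[0.9,1,0],1],[[0.1,0.3,0.7],[0.9,1,0],1],[[0.1,0.3,0.7],[0.9,1,0],1],[[0.1,0.3,0.6],[0.9,1,0],1],[[0.1,0.2,0.6],[0.8,1,0],1]]}}

```text
t: 2.4
tool_pos: [0.5011, -0.2514, 0.4336]
tool_rot: [0.063, 1.787, -0.037]
contact_force: [0.3, -0.6, 0.0]
opening: 0.0854
```

```bash
python3 -c "
from h import *
goto([.471,-.2355,.28],tool(-4,.2,1))"
```

```text
t 2.4 grasp [ 0.4679 -0.2479  0.2823] tcp [ 0.5011 -0.2514  0.4336] F [ 0.3 -0.6  0. ] open 0.0854 q [-0.58 -0.06  1.68 -0.1   1.71 -0.52]
 turn units [-0.1  -0.16 -0.07]  shift units [ 0.03  0.69 -0.09]
```

Emit:
{"api": "carry_out", "payload": {"increments": [[[-0.1,-0.16,0],[0,0.7,0],1],[[0,0,0],[0,0,-0.9],1],[[0,0,0],[0,0,-0.6],1],[[0,0,0],[0,0,0],1]]}}

```text
t: 2.8
tool_pos: [0.5019, -0.2341, 0.4033]
tool_rot: [0.053, 1.766, -0.046]
contact_force: [-0.7, 0.6, 0.0]
opening: 0.0854
```

```bash
python3 -c "
from h import *
goto([.471,-.2355,.231],tool(-4,.2,1))
im,d=get_image('scene');crop(im,200,20,400,220,4,'pics/s1.png')
"
```

```text
t 2.8 grasp [ 0.4717 -0.2326  0.2513] tcp [ 0.5019 -0.2341  0.4033] F [-0.7  0.6  0. ] open 0.0854 q [-0.55 -0.07  1.74 -0.09  1.64 -0.49]
 turn units [ 0.02  0.04 -0.09]  shift units [-0.01 -0.18 -1.02]
```

View pics/s1.png

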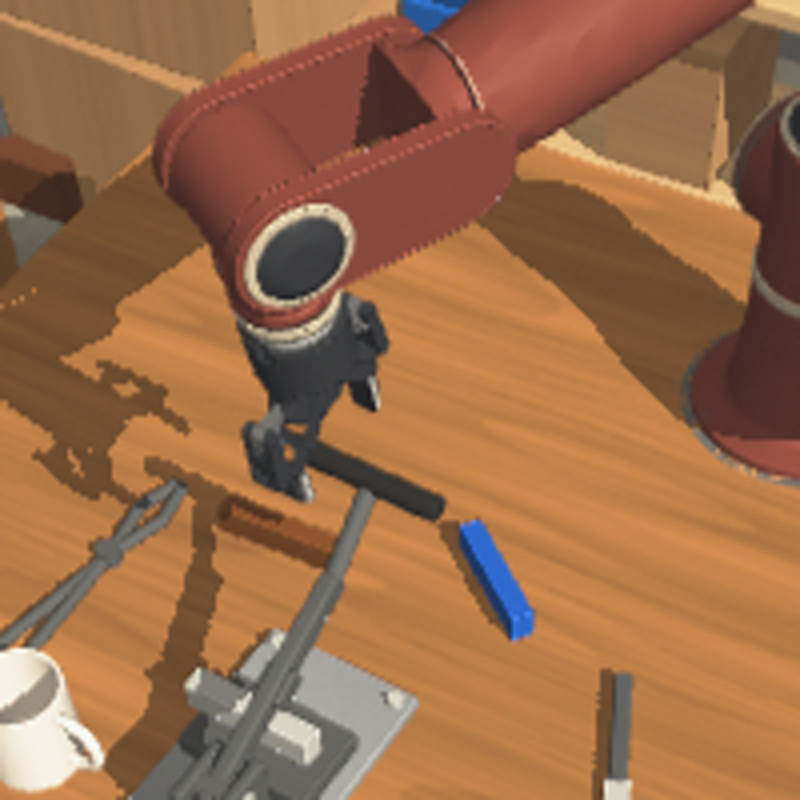

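Emit:
{"api": "carry_out", "payload": {"increments": [[[0,0,0],[0,-0.1,-0.7],1],[[0,0,0],[0,0,-0.3],1],[[0,0,0],[0,0,0],0.6],[[0,0,0],[0,0,0],0.4],[[0,0,0],[0,0,0],0.2],[[0,0,0],[0,0,0],0],[[0,0,0],[0,0,0],0],[[0,0,0],[0,0,0],0]], "squeeze": 40}}

```text
t: 3.65
tool_pos: [0.4999, -0.2382, 0.3851]
tool_rot: [0.056, 1.772, -0.051]
contact_force: [4.1, -0.1, -4.4]
opening: 0.0206
```

```bash
python3 -c "
from h import *
goto([.471,-.2355,.231],tool(-4,.2,1))
print(get_obs()['wrist_torque'])"
```

```text
t 3.65 grasp [ 0.4689 -0.2367  0.2332] tcp [ 0.4999 -0.2382  0.3851] F [ 4.1 -0.1 -4.4] open 0.0206 q [-0.56 -0.06  1.76 -0.1   1.62 -0.49]
 turn units [ 0.04 -0.02 -0.04]  shift units [ 0.09  0.03 -0.11]
[-0.13476023 -0.90038523  0.02693078]
```

Emit:
{"api": "carry_out", "payload": {"increments": [[[0,-0.35,0],[-0.5,0,-0.34],0],[[0,-0.35,0],[-0.48,0.03,-0.36],0],[[0,-0.35,0],[-0.47,0.03,-0.38],0],[[0,-0.35,0],[-0.46,0.03,-0.4],0]]}}

```text
t: 4.05
tool_pos: [0.4621, -0.2367, 0.3599]
tool_rot: [0.054, 1.624, -0.048]
contact_force: [-1.3, -0.3, 1.7]
opening: 0.0207
```

```bash
cat >> h.py <<'E'
def lev(PV=(.4735+.226*.9976,-.2005-.226*.0698,.097)):
    # lever angle from grasp point relative to start grasp, ; prints next rigid rotation steps
    o,r,g=state();d=g-np.array(PV);ax=np.array([np.cos(np.radians(-4)),np.sin(np.radians(-4))])
    xp=d[:2]@ax;phi=np.arctan2(d[2],-xp);rad=np.hypot(d[2],xp);tilt=np.arcsin(-r.apply([1,0,0])[0])
    t=np.array(o['tool_pos'])-np.array(PV);xt=t[:2]@ax
    print("t",round(o['t'],2),"phi",round(phi,3),"lever~",round(.532-phi,3),"rad",round(rad,4),"tilt",round(tilt,3),"g",np.round(g,4),"F",np.round(o['contact_force'],1),"M",np.round(o['wrist_torque'],2),"open",round(o['opening'],4))
    print(" unit step per -0.1 rad: dx %.2f dz %.2f"%(-.1*t[2]/.02*1,.1*xt/.02))
E
python3 -c "
from h import *
lev()"
```

```text
t 4.05 phi 0.418 lever~ 0.114 rad 0.2662 tilt 0.054 g [ 0.4538 -0.2358  0.2051] F [-1.3 -0.3  1.7] M [-0.05  0.55 -0.07] open 0.0207
 unit step per -0.1 rad: dx -1.31 dz -1.17
```

Emit:
{"api": "carry_out", "payload": {"increments": [[[0,-0.35,0],[-0.45,0.03,-0.42],0],[[0,-0.35,0],[-0.43,0.03,-0.44],0],[[0,-0.35,0],[-0.42,0.03,-0.45],0],[[0,-0.35,0],[-0.4,0.03,-0.46],0],[[0,-0.35,0],[-0.38,0.03,-0.47],0]]}}

```text
t: 4.55
tool_pos: [0.4196, -0.2346, 0.3202]
tool_rot: [0.049, 1.441, -0.047]
contact_force: [-1.2, 0.8, 4.8]
opening: 0.0204
```

```bash
python3 -c "
from h import *
lev()"
```

```text
t 4.55 phi 0.264 lever~ 0.268 rad 0.2667 tilt -0.129 g [ 0.4395 -0.235   0.1665] F [-1.2  0.8  4.8] M [ 0.08  1.03 -0.02] open 0.0204
 unit step per -0.1 rad: dx -1.12 dz -1.39
```

Emit:
{"api": "carry_out", "payload": {"increments": [[[0,-0.35,0],[-0.38,0.03,-0.49],0],[[0,-0.35,0],[-0.37,0.03,-0.5],0],[[0,-0.3,0],[-0.3,0.03,-0.45],0],[[0,-0.25,0],[-0.25,0.02,-0.4],0]]}}

```text
t: 4.95
tool_pos: [0.3933, -0.2334, 0.2884]
tool_rot: [0.045, 1.308, -0.046]
contact_force: [-2.6, 1.7, 6.4]
opening: 0.0206
```

```bash
python3 -c "
from h import *
lev()"
```

```text
t 4.95 phi 0.157 lever~ 0.375 rad 0.2668 tilt -0.262 g [ 0.4335 -0.2347  0.1387] F [-2.6  1.7  6.4] M [0.3  0.66 0.07] open 0.0206
 unit step per -0.1 rad: dx -0.96 dz -1.52
```

Emit:
{"api": "carry_out", "payload": {"increments": [[[0,-0.2,0],[-0.2,0.02,-0.32],0],[[0,-0.2,0],[-0.18,0.02,-0.32],0],[[0,-0.1,0],[-0.1,0,-0.25],0]]}}

```text
t: 5.25
tool_pos: [0.3838, -0.2332, 0.2749]
tool_rot: [0.044, 1.254, -0.044]
contact_force: [-14.9, 11.5, 25.3]
opening: 0.0204
```

```bash
python3 -c "
from h import *
lev()"
```

```text
t 5.25 phi 0.115 lever~ 0.417 rad 0.2668 tilt -0.316 g [ 0.432  -0.2347  0.1276] F [-14.9  11.5  25.3] M [1.48 1.31 0.57] open 0.0204
 unit step per -0.1 rad: dx -0.89 dz -1.57
```

Emit:
{"api": "carry_out", "payload": {"increments": [[[0,0,0],[-0.1,0.1,-0.3],0],[[0,0,0],[-0.1,0.1,-0.4],0],[[0,0,0],[0,0,-0.4],0]]}}

```text
t: 5.55
tool_pos: [0.383, -0.2329, 0.2727]
tool_rot: [0.033, 1.247, -0.042]
contact_force: [-35.2, 14.4, 41.1]
opening: 0.0206
```

```bash
python3 -c "
from h import *
lev()"
```

```text
t 5.55 phi 0.108 lever~ 0.424 rad 0.2663 tilt -0.323 g [ 0.4323 -0.2351  0.1257] F [-35.2  14.4  41.1] M [2.24 3.41 0.56] open 0.0206
 unit step per -0.1 rad: dx -0.88 dz -1.57
```

Emit:
{"api": "carry_out", "payload": {"increments": [[[0,0,0],[-0.1,0,0],0],[[0,0.1,0],[0,0,0.12],0],[[0,0.2,0],[0.1,0,0.2],0],[[0,0.2,0],[0.18,0,0.3],0]]}}

```text
t: 5.95
tool_pos: [0.3907, -0.2331, 0.2954]
tool_rot: [0.033, 1.277, -0.045]
contact_force: [-1.5, 2.7, 4.8]
opening: 0.0206
```

```bash
python3 -c "
from h import *
lev()"
```

```text
t 5.95 phi 0.189 lever~ 0.343 rad 0.2662 tilt -0.293 g [ 0.4355 -0.2355  0.147 ] F [-1.5  2.7  4.8] M [ 0.29  0.88 -0.04] open 0.0206
 unit step per -0.1 rad: dx -0.99 dz -1.53
```

Emit:
{"api": "carry_out", "payload": {"increments": [[[0,0.15,0],[0.14,0,0.18],0],[[0,0.15,0],[0.14,0,0.18],0],[[0,0.15,0],[0.14,0,0.18],0],[[0,0.15,0],[0.15,0,0.18],0]]}}

```text
t: 6.35
tool_pos: [0.4036, -0.2332, 0.3131]
tool_rot: [0.031, 1.339, -0.047]
contact_force: [0.1, 1.9, 4.4]
opening: 0.0205
```

```bash
python3 -c "
from h import *
lev()"
```

```text
t 6.35 phi 0.248 lever~ 0.284 rad 0.2661 tilt -0.231 g [ 0.439  -0.2357  0.1622] F [0.1 1.9 4.4] M [ 0.3   0.43 -0.12] open 0.0205
 unit step per -0.1 rad: dx -1.08 dz -1.47
```

Emit:
{"api": "carry_out", "payload": {"increments": [[[0,0.17,0],[0.17,0,0.18],0],[[0,0.17,0],[0.17,0,0.18],0],[[0,0.17,0],[0.18,0,0.18],0],[[0,0.17,0],[0.18,0,0.18],0],[[0,0.17,0],[0.18,-0.02,0.18],0],[[0,0.17,0],[0.19,-0.02,0.17],0],[[0,0.17,0],[0.19,-0.02,0.17],0],[[0,0.17,0],[0.2,-0.02,0.16],0]]}}

```text
t: 7.15
tool_pos: [0.4355, -0.2344, 0.3448]
tool_rot: [0.032, 1.487, -0.048]
contact_force: [-5.5, 4.1, 7.8]
opening: 0.0212
```

```bash
python3 -c "
from h import *
lev()"
```

```text
t 7.15 phi 0.359 lever~ 0.173 rad 0.2655 tilt -0.083 g [ 0.4484 -0.2363  0.1904] F [-5.5  4.1  7.8] M [ 0.67  0.29 -0.15] open 0.0212
 unit step per -0.1 rad: dx -1.24 dz -1.31
```

Emit:
{"api": "carry_out", "payload": {"increments": [[[0,0.17,0],[0.2,-0.02,0.2],0],[[0,0.17,0],[0.2,-0.02,0.19],0],[[0,0.17,0],[0.2,-0.02,0.19],0],[[0,0.17,0],[0.21,-0.02,0.18],0],[[0,0.17,0],[0.22,-0.02,0.18],0],[[0,0.17,0],[0.22,-0.02,0.17],0],[[0,0.17,0],[0.23,-0.02,0.17],0]]}}

```text
t: 7.85
tool_pos: [0.4683, -0.236, 0.3747]
tool_rot: [0.034, 1.611, -0.047]
contact_force: [-3.1, 2.7, 5.5]
opening: 0.0205
```

```bash
python3 -c "
from h import *
lev()"
```

```text
t 7.85 phi 0.482 lever~ 0.05 rad 0.2651 tilt 0.041 g [ 0.462  -0.2372  0.2198] F [-3.1  2.7  5.5] M [ 0.54  0.08 -0.19] open 0.0205
 unit step per -0.1 rad: dx -1.39 dz -1.14
```

Emit:
{"api": "carry_out", "payload": {"increments": [[[0,0.12,0],[0.16,-0.02,0.13],0],[[0,0.12,0],[0.16,-0.02,0.13],0],[[0,0.12,0],[0.16,-0.02,0.13],0],[[0,0.12,0],[0.16,0,0.12],0],[[0,0.1,0],[0.15,0,0.12],0]]}}

```text
t: 8.35
tool_pos: [0.4853, -0.2368, 0.3855]
tool_rot: [0.035, 1.678, -0.047]
contact_force: [-4.7, -2.2, -8.4]
opening: 0.0204
```

```bash
python3 -c "
from h import *
lev()"
```

```text
t 8.35 phi 0.532 lever~ -0.0 rad 0.2649 tilt 0.108 g [ 0.4686 -0.2375  0.2314] F [-4.7 -2.2 -8.4] M [-0.14 -0.16 -0.14] open 0.0204
 unit step per -0.1 rad: dx -1.44 dz -1.06
```

Emit:
{"api": "carry_out", "payload": {"increments": [[[0,0,0],[0,0,0],0],[[0,0,0],[0,0,0],0.3],[[0,0,0],[0,0,0],0.5],[[0,0,0],[0,0,0],1],[[0,0,0],[0,0,0],1],[[0,0,0],[0,0,0],1],[[0,0,0],[0,0,0.4],1]]}}

```text
t: 9.05
tool_pos: [0.4852, -0.2373, 0.3918]
tool_rot: [0.034, 1.681, -0.048]
contact_force: [-0.2, 0.3, 0.4]
opening: 0.0855
```

```bash
python3 -c "
from h import *
lev()
im,d=get_image('scene');crop(im,200,40,350,260,3,'pics/s2.png')
"
```

```text
t 9.05 phi 0.552 lever~ -0.02 rad 0.2686 tilt 0.111 g [ 0.4681 -0.2382  0.2378] F [-0.2  0.3  0.4] M [ 0.   -0.08  0.03] open 0.0855
 unit step per -0.1 rad: dx -1.47 dz -1.06
```

View pics/s2.png

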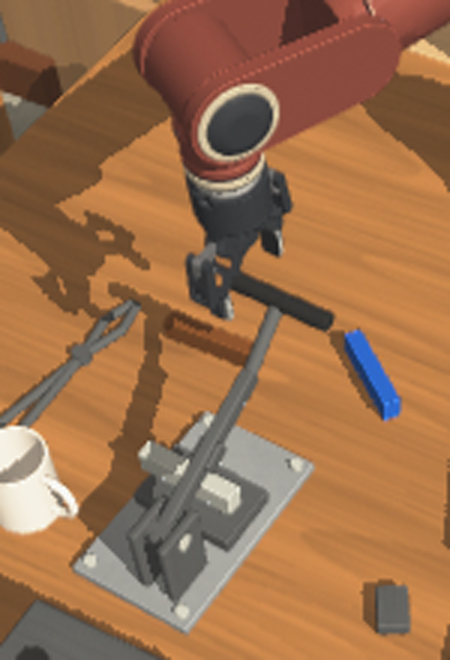

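Emit:
{"api": "carry_out", "payload": {"increments": [[[0,0,0],[0,0,0.9],1],[[0,0,0],[0,0,1],1],[[0,0,0],[0,0,1],1],[[0,-0.3,0],[0.7,-0.3,0.5],1],[[0,-0.3,0],[0.9,-0.5,0],1],[[0,-0.3,0],[0.9,-0.5,0],1],[[0,-0.3,0],[0.9,-0.5,0],1]]}}

```text
t: 9.8
tool_pos: [0.5546, -0.2735, 0.4722]
tool_rot: [0.03, 1.545, -0.05]
contact_force: [0.6, 0.1, 0.3]
opening: 0.0853
```

```bash
python3 -c "
from h import *
goto([.598,-.278,.15],tool(-3.5,0,1))"
```

```text
t 9.8 grasp [ 0.5584 -0.2756  0.3173] tcp [ 0.5546 -0.2735  0.4722] F [0.6 0.1 0.3] open 0.0853 q [-0.58 -0.    1.56  0.    1.56 -0.53]
 turn units [ 0.13  0.25 -0.1 ]  shift units [ 2.17 -0.22 -8.36]
```

Emit:
{"api": "carry_out", "payload": {"increments": [[[0.1,0.25,-0.1],[0.8,-0.1,0],1],[[0,0,0],[0.8,-0.1,-0.7],1],[[0,0,0],[0.5,0,-1],1],[[0,0,0],[0,0,-1],1],[[0,0,0],[0,0,-1],1],[[0,0,0],[0,0,-1],1],[[0,0,0],[0,0,-1],1],[[0,0,0],[0,0,0],1]]}}

```text
t: 10.6
tool_pos: [0.6007, -0.2793, 0.3615]
tool_rot: [0.041, 1.561, -0.056]
contact_force: [-0.4, 0.8, -0.0]
opening: 0.0853
```

```bash
python3 -c "
from h import *
goto([.598,-.278,.066],tool(-3.5,0,1))
im,d=get_image('scene');crop(im,180,60,330,260,4,'pics/s3.png')
im,d=get_image('top');crop(im,330,130,480,260,4,'pics/t3.png')
"
```

```text
t 10.6 grasp [ 0.602  -0.2808  0.2065] tcp [ 0.6007 -0.2793  0.3615] F [-0.4  0.8 -0. ] open 0.0853 q [-0.55  0.16  1.57 -0.    1.4  -0.48]
 turn units [0.1  0.09 0.01]  shift units [-0.13  0.07 -7.02]
```

View pics/s3.png

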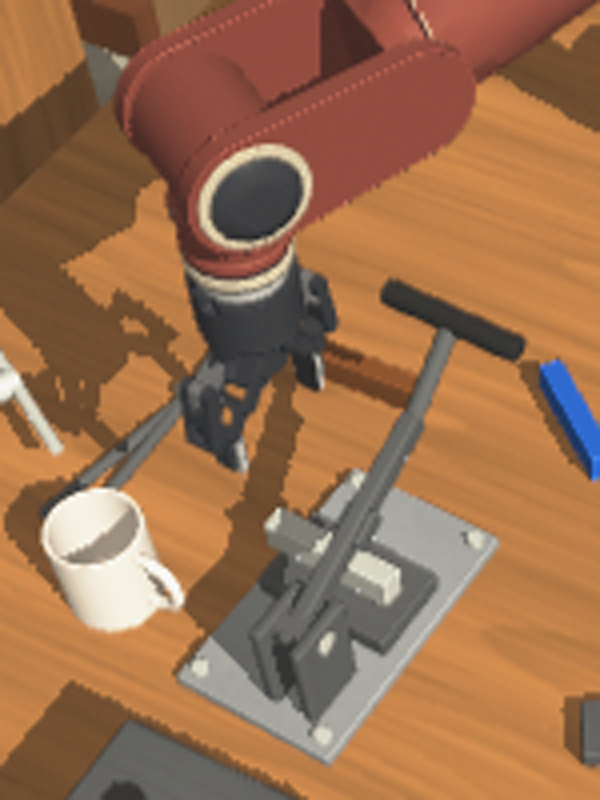

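View pics/t3.png

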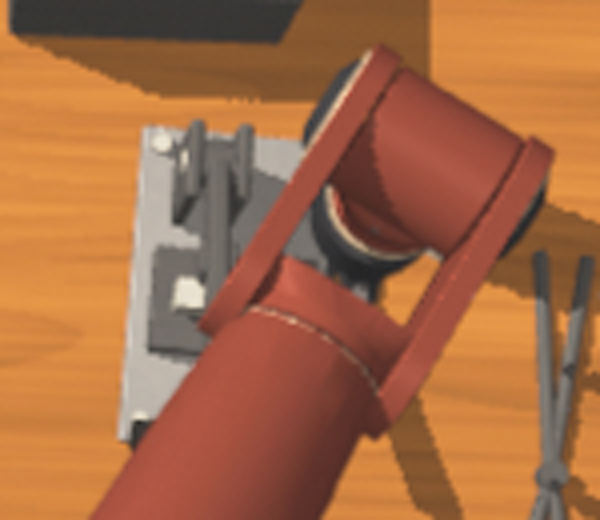

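Emit:
{"api": "carry_out", "payload": {"increments": [[[0.1,0.1,0],[-0.15,0.05,-1],1],[[0,0,0],[-0.1,0,-1],1],[[0,0,0],[0,0,-1],1],[[0,0,0],[0,0,-1],1],[[0,0,0],[0,0,-1],1],[[0,0,0],[0,0,-0.7],1],[[0,0,0],[0,0,0],1]]}}

```text
t: 11.4
tool_pos: [0.5967, -0.2795, 0.2532]
tool_rot: [0.043, 1.556, -0.054]
contact_force: [0.1, 1.0, 0.4]
opening: 0.0854
```

```bash
python3 -c "
from h import *
goto([.598,-.278,.065],tool(-3.5,0,1))
im,d=get_image('scene');crop(im,180,60,330,260,4,'pics/s4.png')
"
```

```text
t 11.4 grasp [ 0.5989 -0.2807  0.0982] tcp [ 0.5967 -0.2795  0.2532] F [0.1 1.  0.4] open 0.0854 q [-0.55  0.26  1.65  0.    1.22 -0.49]
 turn units [0.08 0.14 0.01]  shift units [ 0.06  0.07 -1.66]
```

View pics/s4.png

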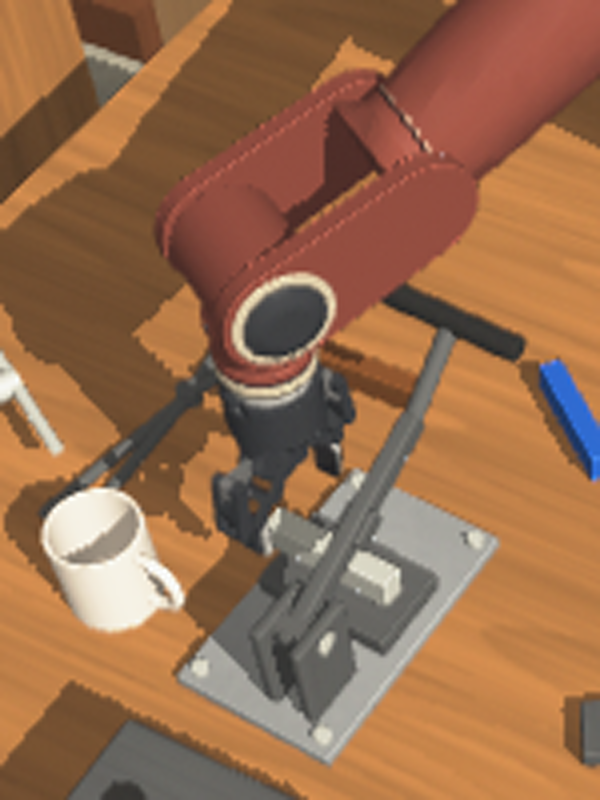

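```bash
python3 -c "
from h import *
im,d=get_image('scene');C=cloud('scene',d)
red=(im[...,2]>im[...,1]*1.6)&(im[...,2]>60)&(C[...,2]>.2)
p=C[red];
for x in np.arange(.35,.7,.03):
    s=p[(abs(p[:,0]-x)<.015)]
    if len(s): print(round(x,2),len(s),np.round([s[:,2].min(),np.percentile(s[:,2],3)],3), 'y range',np.round([s[:,1].min(),s[:,1].max()],3))
"
```

```text
0.35 656 [0.477 0.498] y range [-0.161 -0.059]
0.38 660 [0.453 0.475] y range [-0.18  -0.078]
0.41 659 [0.431 0.454] y range [-0.202 -0.096]
0.44 629 [0.405 0.435] y range [-0.222 -0.114]
0.47 683 [0.23 0.4 ] y range [-0.273 -0.134]
0.5 861 [0.343 0.358] y range [-0.29  -0.155]
0.53 735 [0.337 0.351] y range [-0.31  -0.162]
0.56 548 [0.338 0.352] y range [-0.331 -0.18 ]
0.59 631 [0.286 0.339] y range [-0.349 -0.199]
0.62 504 [0.28  0.287] y range [-0.343 -0.219]
0.65 158 [0.289 0.328] y range [-0.288 -0.237]
```

Emit:
{"api": "carry_out", "payload": {"increments": [[[0.1,0.1,0],[0.05,0.05,-0.8],1],[[0,0.05,0],[0,0.05,-0.6],1],[[0,0,0],[0,0,-0.2],1],[[0,0,0],[0,0,0],1]]}}

```text
t: 11.9
tool_pos: [0.5998, -0.2784, 0.2248]
tool_rot: [0.047, 1.564, -0.05]
contact_force: [-0.7, 0.1, -0.3]
opening: 0.0854
```

```bash
python3 -c "
from h import *
goto([.598,-.278,.065],tool(-3.5,0,1))
im,d=get_image('scene');crop(im,230,140,310,240,7,'pics/s5.png')
"
```

```text
t 11.9 grasp [ 0.6007 -0.2787  0.0698] tcp [ 0.5998 -0.2784  0.2248] F [-0.7  0.1 -0.3] open 0.0854 q [-0.55  0.3   1.65  0.    1.19 -0.49]
 turn units [0.02 0.06 0.01]  shift units [-0.09  0.02 -0.24]
```

View pics/s5.png

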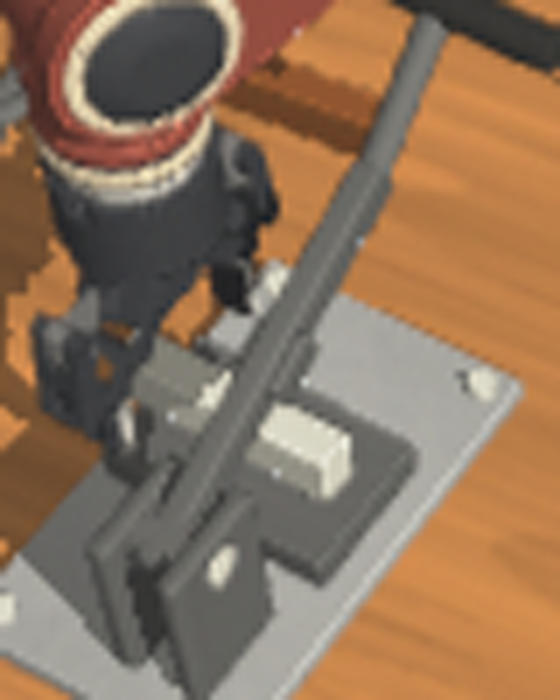

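Emit:
{"api": "carry_out", "payload": {"increments": [[[0,0,0],[-0.1,0,-0.2],1],[[0,0,0],[0,0,0],0.6],[[0,0,0],[0,0,0],0.4],[[0,0,0],[0,0,0],0.2],[[0,0,0],[0,0,0],0],[[0,0,0],[0,0,0],0],[[0,0,0],[0,0,0],0]], "squeeze": 80}}

```text
t: 12.65
tool_pos: [0.5981, -0.2788, 0.2228]
tool_rot: [0.045, 1.562, -0.051]
contact_force: [-0.1, -0.9, -1.6]
opening: 0.0202
```

```bash
python3 -c "
from h import *
goto([.598,-.278,.065],tool(-3.5,0,1))
print(get_obs()['wrist_torque'])"
```

```text
t 12.65 grasp [ 0.5994 -0.2794  0.0678] tcp [ 0.5981 -0.2788  0.2228] F [-0.1 -0.9 -1.6] open 0.0202 q [-0.55  0.3   1.66  0.    1.18 -0.49]
 turn units [0.04 0.08 0.  ]  shift units [-0.01  0.04 -0.14]
[ 0.00911689 -0.05387489  0.05539435]
```

Emit:
{"api": "carry_out", "payload": {"increments": [[[0,0,0],[-0.02,-0.4,0.03],0],[[0,0,0],[-0.03,-0.5,0],0],[[0,0,0],[-0.03,-0.5,0],0],[[0,0,0],[-0.03,-0.5,0],0],[[0,0,0],[-0.03,-0.5,0],0],[[0,0,0],[0,-0.3,0],0]]}}

```text
t: 13.25
tool_pos: [0.5952, -0.3342, 0.2223]
tool_rot: [0.052, 1.563, -0.044]
contact_force: [-0.5, 3.8, 0.7]
opening: 0.0197
```

```bash
python3 -c "
from h import *
goto([.598,-.278,.065],tool(-3.5,0,1))
im,d=get_image('scene');crop(im,200,120,310,240,6,'pics/s6.png')
print(get_obs()['wrist_torque'])"
```

```text
t 13.25 grasp [ 0.5963 -0.3335  0.0673] tcp [ 0.5952 -0.3342  0.2223] F [-0.5  3.8  0.7] open 0.0197 q [-0.62  0.35  1.6   0.01  1.2  -0.56]
 turn units [-0.05  0.07 -0.  ]  shift units [ 0.14  2.81 -0.11]
[ 0.25383938 -0.02650868  0.04156444]
```

View pics/s6.png

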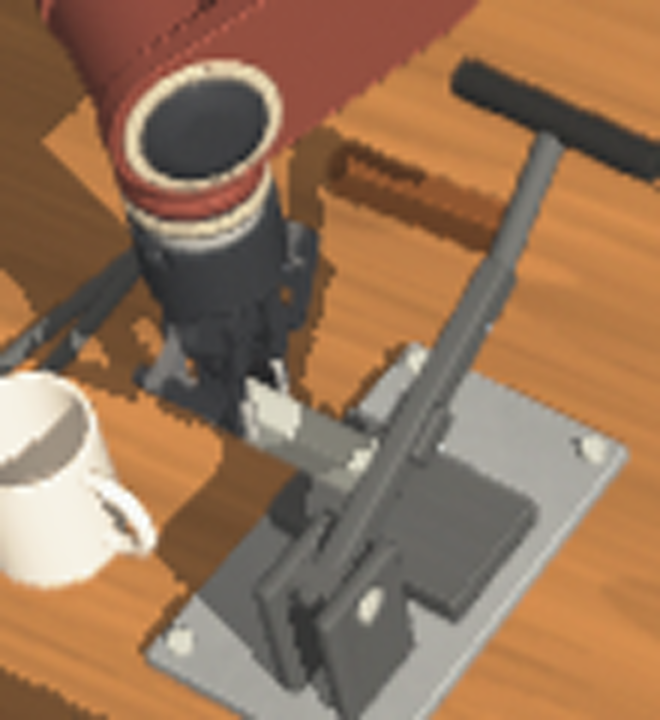

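Emit:
{"api": "carry_out", "payload": {"increments": [[[0,0,0],[0,0,0.3],0],[[0,0,0],[0,0,0.7],0],[[0,0,0],[0,0,1],0],[[0,0,0],[0,0,1],0]]}}

```text
t: 13.7
tool_pos: [0.5914, -0.3353, 0.2762]
tool_rot: [0.053, 1.577, -0.044]
contact_force: [0.2, -0.5, -6.2]
opening: 0.0195
```

```bash
python3 -c "
from h import *
goto([.5998,.151,.313],tool(11.8,0,1))
im,d=get_image('scene');crop(im,200,80,310,220,5,'pics/s7.png')
print(get_obs()['wrist_torque'])"
```

```text
t 13.7 grasp [ 0.5904 -0.3344  0.1212] tcp [ 0.5914 -0.3353  0.2762] F [ 0.2 -0.5 -6.2] open 0.0195 q [-0.63  0.28  1.58  0.    1.29 -0.56]
 turn units [-0.05 -0.08  2.68]  shift units [ 0.42 24.32  9.59]
[-0.27101701 -0.16906482 -0.0023858 ]
```

View pics/s7.png

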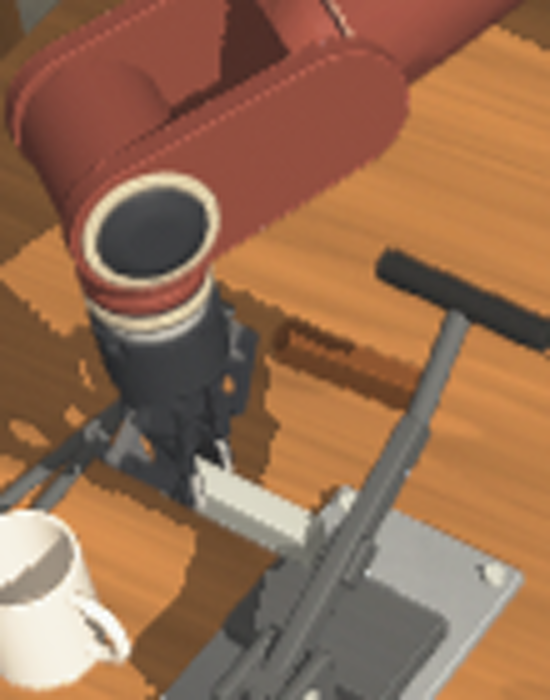

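Emit:
{"api": "carry_out", "payload": {"increments": [[[0,0,0],[0,0,1],0],[[0,0,0],[0,0,1],0],[[0,0,0],[0,0,1],0],[[0,0,0],[0,0,1],0],[[0,0,0],[0,0,1],0],[[0,0,0],[0,0,1],0],[[0,0,0],[0,0,1],0],[[0,0,0],[0,0,1],0]]}}

```text
t: 14.55
tool_pos: [0.5891, -0.3344, 0.4396]
tool_rot: [0.048, 1.583, -0.047]
contact_force: [1.1, 0.5, -5.7]
opening: 0.0197
```

Emit:
{"api": "carry_out", "payload": {"increments": [[[0,0,0],[0,0,1],0],[[0,0,0],[0,0.2,1],0],[[0,0,0],[0,0.5,0.5],0],[[0,0,0],[0,0.8,0],0],[[0,0,0],[0,1,0],0],[[0,0,0],[0,1,0],0],[[0,0,0],[0,1,0],0],[[0,0,0],[0,1,0],0]]}}

```text
t: 15.35
tool_pos: [0.5873, -0.2162, 0.4881]
tool_rot: [0.048, 1.587, -0.05]
contact_force: [0.1, -0.0, -5.5]
opening: 0.0199
```

```bash
python3 -c "
from h import *
goto([.5998,.151,.32],tool(11.8,0,1))
print(get_obs()['wrist_torque'])"
```

```text
t 15.35 grasp [ 0.5846 -0.2163  0.3331] tcp [ 0.5873 -0.2162  0.4881] F [ 0.1 -0.  -5.5] open 0.0199 q [-0.47  0.02  1.51 -0.01  1.63 -0.41]
 turn units [ 0.03 -0.17  2.68]  shift units [ 0.63 18.36 -0.66]
[-0.178358   -0.02258932  0.04201076]
```

Emit:
{"api": "carry_out", "payload": {"increments": [[[0,0,0],[0,1,0],0],[[0,0,0],[0,1,0],0],[[0,0,0.2],[0.1,1,0],0],[[0,0,0.2],[0.1,1,0],0],[[0,0,0.2],[0.1,1,0],0],[[0,-0.1,0.2],[0.1,1,0],0],[[0,-0.1,0.2],[0.1,1,0],0],[[0,0,0.2],[0.1,1,0],0]]}}

```text
t: 16.15
tool_pos: [0.5956, -0.0357, 0.4789]
tool_rot: [-0.054, 1.579, 0.058]
contact_force: [0.0, -0.1, -7.3]
opening: 0.02
```

Emit:
{"api": "carry_out", "payload": {"increments": [[[0,0,0.3],[0,1,0],0],[[0,0,0.3],[0,1,0],0],[[0,0,0.3],[0,1,0],0],[[0,0,0.3],[0,1,0],0],[[0,0,0.2],[0,1,0],0],[[0,0,0.2],[0,1,0],0],[[0,0,0],[0,1,0],0],[[0,0,0],[0,1,0],0]]}}

```text
t: 16.95
tool_pos: [0.5877, 0.1433, 0.4699]
tool_rot: [-0.193, 1.585, 0.199]
contact_force: [-0.1, -0.5, -6.1]
opening: 0.0202
```

```bash
python3 -c "
from h import *
goto([.5998,.151,.1],tool(11.8,0,1))
im,d=get_image('scene');crop(im,300,60,480,290,3,'pics/s8.png')
"
```

```text
t 16.95 grasp [0.584  0.1434 0.315 ] tcp [0.5877 0.1433 0.4699] F [-0.1 -0.5 -6.1] open 0.0202 q [ 0.12 -0.02  1.58  0.    1.61 -0.13]
 turn units [-0.01 -0.24 -0.43]  shift units [  0.6    0.39 -10.75]
```

View pics/s8.png

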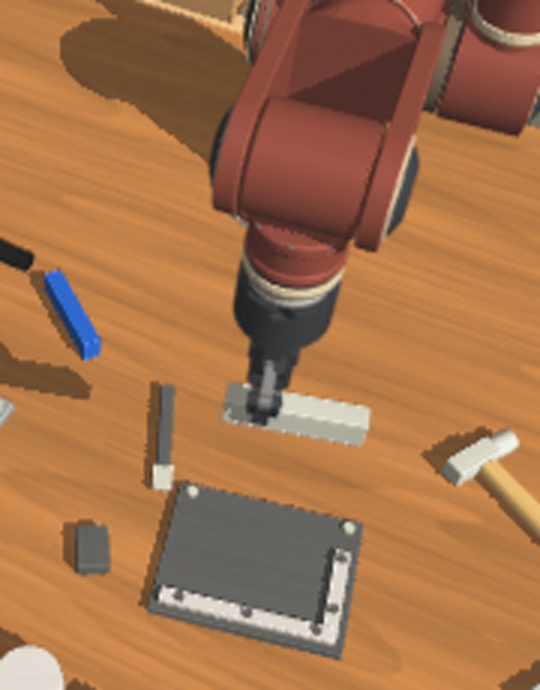

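Emit:
{"api": "carry_out", "payload": {"increments": [[[0,-0.2,-0.4],[0.3,0.2,-1],0],[[0,0,0],[0.3,0.2,-1],0],[[0,0,0],[0,0,-1],0],[[0,0,0],[0,0,-0.5],0],[[0,0,0],[0,0,0],0]]}}

```text
t: 17.5
tool_pos: [0.5941, 0.162, 0.3945]
tool_rot: [-0.168, 1.572, 0.176]
contact_force: [-0.1, -0.2, -6.0]
opening: 0.0202
```

```bash
python3 -c "
from h import *
goto([.5998,.151,.1],tool(11.8,0,1))
o,r,g=state()
im,d=get_image('scene');C=cloud('scene',d);crop(im,300,100,480,290,4,'pics/s9.png')
m=(np.abs(C[...,0]-g[0])<.06)&(C[...,1]>g[1]+.02)&(C[...,1]<g[1]+.13)&(C[...,2]>g[2]-.05)&(C[...,2]<g[2]+.02)
p=C[m];print(len(p),np.round(np.percentile(p,[1,50,99],axis=0),4))
# top face points: z within upper band per y
for y0 in np.arange(.02,.11,.015):
    s=p[abs(p[:,1]-g[1]-y0)<.007]
    if len(s)<5: continue
    zt=np.percentile(s[:,2],90);t=s[s[:,2]>zt-.006]; print(round(y0,3),len(s),'ztop',round(zt,4),'x',np.round([t[:,0].min(),t[:,0].max()],4),'zmin',round(s[:,2].min(),4))
"
```

```text
t 17.5 grasp [0.5928 0.1627 0.2395] tcp [0.5941 0.162  0.3945] F [-0.1 -0.2 -6. ] open 0.0202 q [ 0.14  0.04  1.64  0.01  1.47 -0.08]
 turn units [-0.05 -0.08 -0.13]  shift units [ 0.29 -0.55 -6.98]
332 [[0.5674 0.1832 0.209 ]
 [0.588  0.2159 0.236 ]
 [0.5995 0.2489 0.2418]]
0.02 36 ztop 0.2393 x [0.5798 0.5998] zmin 0.2072
0.035 69 ztop 0.2393 x [0.5747 0.5991] zmin 0.2101
0.05 70 ztop 0.2395 x [0.5711 0.5982] zmin 0.208
0.065 70 ztop 0.2404 x [0.5675 0.5915] zmin 0.208
0.08 64 ztop 0.2394 x [0.565 0.589] zmin 0.2096
```

View pics/s9.png

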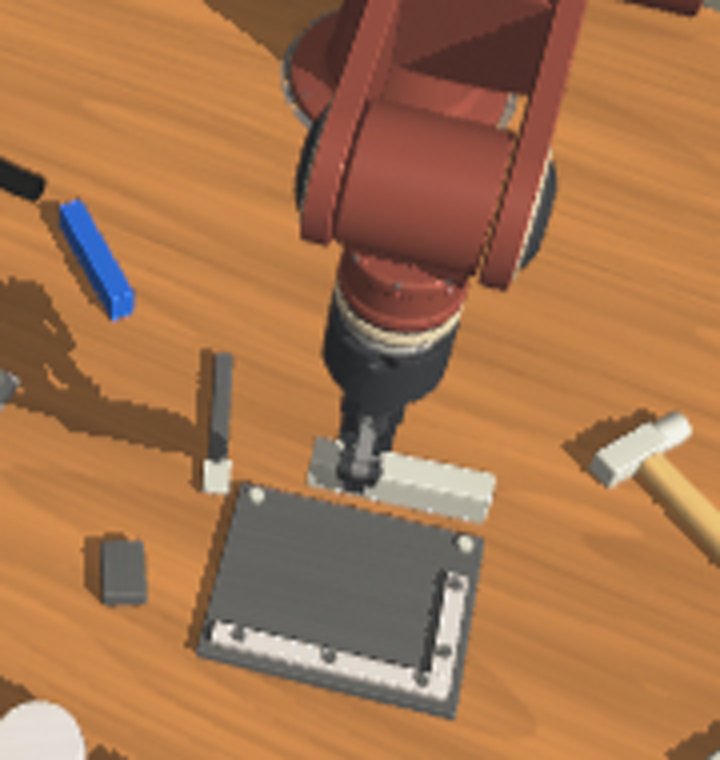

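Emit:
{"api": "carry_out", "payload": {"increments": [[[0,-0.1,-0.1],[0.2,-0.3,-1],0],[[0,0,0],[0.1,-0.2,-1],0],[[0,0,0],[0,0,-1],0],[[0,0,0],[0,0,-1],0],[[0,0,0],[0,0,-1],0],[[0,0,0],[0,0,-1],0],[[0,0,0],[0,0,-0.8],0],[[0,0,0],[0,0,0],0]]}}

```text
t: 18.35
tool_pos: [0.6023, 0.1527, 0.2687]
tool_rot: [-0.159, 1.541, 0.167]
contact_force: [-0.8, -0.3, -5.9]
opening: 0.0198
```

```bash
python3 -c "
from h import *
goto([.5998,.151,.06],tool(11.8,0,1))
"
```

```text
t 18.35 grasp [0.6059 0.1538 0.1137] tcp [0.6023 0.1527 0.2687] F [-0.8 -0.3 -5.9] open 0.0198 q [ 0.13  0.16  1.74  0.    1.22 -0.08]
 turn units [-0.07  0.23 -0.02]  shift units [-0.13 -0.08 -2.68]
```

Emit:
{"api": "carry_out", "payload": {"increments": [[[-0.07,0.2,0],[-0.15,-0.1,-0.9],0],[[0,0.05,0],[0,0,-0.7],0],[[0,0.03,0],[0,0,-0.5],0],[[0,0,0],[0,0,0],0]]}}

```text
t: 18.75
tool_pos: [0.6004, 0.1507, 0.2269]
tool_rot: [-0.163, 1.566, 0.164]
contact_force: [-1.0, 0.5, -6.7]
opening: 0.0198
```

```bash
python3 -c "
from h import *
goto([.5998,.151,.045],tool(11.8,0,1))
im,d=get_image('scene');crop(im,330,180,440,290,6,'pics/s10.png')
im,d=get_image('top');crop(im,190,150,310,270,5,'pics/t10.png')
"
```

```text
t 18.75 grasp [0.6001 0.1508 0.0719] tcp [0.6004 0.1507 0.2269] F [-1.   0.5 -6.7] open 0.0198 q [ 0.13  0.21  1.76  0.    1.18 -0.08]
 turn units [-0.01 -0.02 -0.02]  shift units [-0.03  0.01 -1.34]
```

View pics/s10.png

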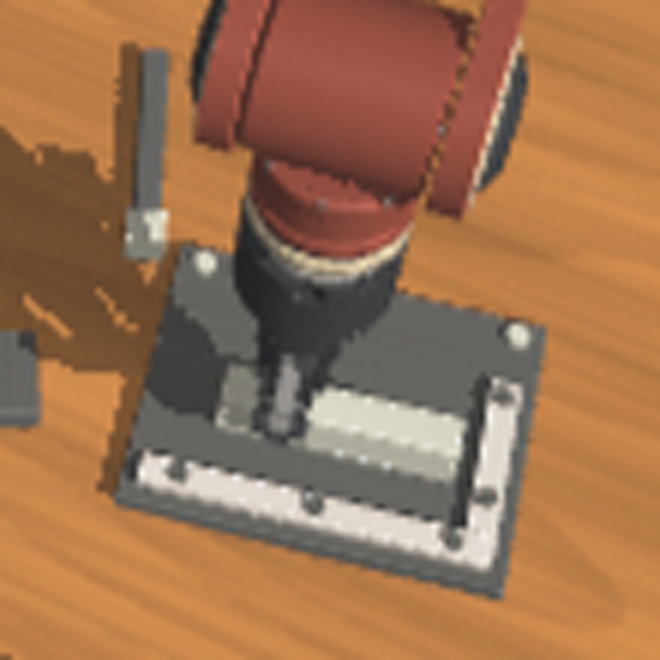

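View pics/t10.png

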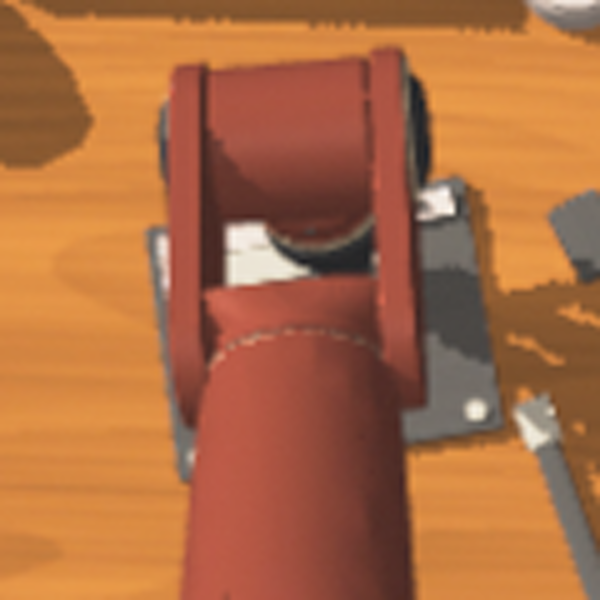

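Emit:
{"api": "carry_out", "payload": {"increments": [[[0,0,0],[0,0,-0.7],0],[[0,0,0],[0,0,-0.4],0],[[0,0,0],[0,0,-0.2],0],[[0,0,0],[0,0,0],0]]}}

```text
t: 19.25
tool_pos: [0.6021, 0.151, 0.2025]
tool_rot: [-0.162, 1.559, 0.164]
contact_force: [-1.0, -0.4, -6.0]
opening: 0.0199
```

```bash
python3 -c "
from h import *
goto([.5998,.151,.043],tool(11.8,0,1));print(get_obs()['wrist_torque'])
"
```

```text
t 19.25 grasp [0.6028 0.1513 0.0475] tcp [0.6021 0.151  0.2025] F [-1.  -0.4 -6. ] open 0.0199 q [ 0.13  0.24  1.76  0.    1.13 -0.08]
 turn units [-0.02  0.05 -0.02]  shift units [-0.11 -0.   -0.22]
[-0.15886211  0.00748845 -0.02805715]
```

Emit:
{"api": "carry_out", "payload": {"increments": [[[0,0.05,0],[0,0,-0.2],0],[[0,0,0],[0,0,-0.1],0],[[0,0,0],[0,0,0],0]]}}

```text
t: 19.55
tool_pos: [0.604, 0.1513, 0.2003]
tool_rot: [-0.162, 1.559, 0.165]
contact_force: [0.2, -0.4, -6.5]
opening: 0.0199
```

```bash
python3 -c "
from h import *
goto([.5998,.151,.043],tool(11.8,0,1));print(get_obs()['wrist_torque'])
"
```

```text
t 19.55 grasp [0.6047 0.1517 0.0453] tcp [0.604  0.1513 0.2003] F [ 0.2 -0.4 -6.5] open 0.0199 q [ 0.13  0.25  1.76  0.    1.13 -0.08]
 turn units [-0.02  0.05 -0.02]  shift units [-0.21 -0.02 -0.11]
[-1.48833332e-01  1.26511295e-02 -6.60399069e-05]
```

Emit:
{"api": "carry_out", "payload": {"increments": [[[0,0.05,0],[-0.1,0,-0.15],0],[[0,0,0],[0,0,-0.15],0]]}}

```text
t: 19.75
tool_pos: [0.6046, 0.1515, 0.1997]
tool_rot: [-0.162, 1.556, 0.165]
contact_force: [-4.8, 0.3, 11.5]
opening: 0.0201
```

```bash
python3 -c "
from h import *
goto([.5998,.151,.043],tool(11.8,0,1));print(get_obs()['wrist_torque'])
"
```

```text
t 19.75 grasp [0.6058 0.1519 0.0447] tcp [0.6046 0.1515 0.1997] F [-4.8  0.3 11.5] open 0.0201 q [ 0.13  0.25  1.76  0.    1.12 -0.08]
 turn units [-0.03  0.08 -0.02]  shift units [-0.24 -0.03 -0.09]
[-0.27237884  1.05549116  0.1033434 ]
```

Emit:
{"api": "carry_out", "payload": {"increments": [[[0,0.05,0],[0,0,0.08],0],[[0,0,0],[-0.06,0.25,0],0],[[0,0,0],[-0.06,0.25,0],0],[[0,0,0],[0,0,0],0]]}}

```text
t: 20.15
tool_pos: [0.6011, 0.1623, 0.1998]
tool_rot: [-0.161, 1.563, 0.165]
contact_force: [0.0, 0.9, -2.4]
opening: 0.0198
```

```bash
cat >> h.py <<'E'
def jg():
    o,r,g=state();y=np.radians(11.8);c,s=np.cos(y),np.sin(y);d=g[:2]-[.563,.171];F=o['contact_force'];
    rr=(tool(11.8,0,1)*r.inv()).as_rotvec()/.1
    print("t",round(o['t'],2),"jig xy mm",np.round([1000*(d[0]*c+d[1]*s),1000*(-d[0]*s+d[1]*c)],1),"z",round(g[2],4),"F jig",np.round([F[0]*c+F[1]*s,-F[0]*s+F[1]*c,F[2]],1),"M",np.round(o['wrist_torque'],2),"turnerr",np.round(rr,2),"open",round(o['opening'],4))
E
python3 -c "
from h import *
jg()"
```

```text
t 20.15 jig xy mm [ 35.8 -15.9] z 0.0448 F jig [ 0.2  0.9 -2.4] M [-0.09  0.06  0.01] turnerr [-0.03  0.01 -0.02] open 0.0198
```

Emit:
{"api": "carry_out", "payload": {"increments": [[[0,0,0],[-0.02,0.12,-0.02],0],[[0,0,0],[-0.02,0.12,-0.02],0],[[0,0,0],[-0.02,0.12,-0.02],0]]}}

```text
t: 20.45
tool_pos: [0.6012, 0.1665, 0.2]
tool_rot: [-0.174, 1.562, 0.158]
contact_force: [-0.5, -9.9, -0.3]
opening: 0.0202
```

```bash
python3 -c "
from h import *
jg()"
```

```text
t 20.45 jig xy mm [ 36.7 -13.8] z 0.045 F jig [-2.5 -9.6 -0.3] M [-1.44  0.2   0.24] turnerr [ 0.1   0.04 -0.05] open 0.0202
```

Emit:
{"api": "carry_out", "payload": {"increments": [[[0,0,0],[0.2,0.1,0],0],[[0,0,0],[0.2,0.1,0],0]]}}

```text
t: 20.65
tool_pos: [0.6089, 0.1689, 0.2003]
tool_rot: [-0.179, 1.566, 0.155]
contact_force: [-2.0, -5.3, -0.4]
opening: 0.0197
```

```bash
python3 -c "
from h import *
jg()"
```

```text
t 20.65 jig xy mm [ 44.1 -13.8] z 0.0453 F jig [-3.1 -4.8 -0.4] M [-0.63  0.41  0.29] turnerr [ 0.15  0.   -0.06] open 0.0197
```

Emit:
{"api": "carry_out", "payload": {"increments": [[[0.1,0,0],[0.12,0.02,-0.02],0],[[0.05,0,0],[0.12,0.03,-0.02],0],[[0,0,0],[0.1,0.05,-0.02],0]]}}

```text
t: 20.95
tool_pos: [0.6134, 0.1682, 0.2]
tool_rot: [-0.174, 1.585, 0.161]
contact_force: [-8.7, -4.0, 5.0]
opening: 0.0199
```

```bash
python3 -c "
from h import *
jg()"
```

```text
t 20.95 jig xy mm [ 45.3 -14. ] z 0.045 F jig [-9.3 -2.1  5. ] M [-0.6   1.43  0.01] turnerr [ 0.1  -0.2  -0.07] open 0.0199
```

Emit:
{"api": "carry_out", "payload": {"increments": [[[0.1,-0.15,-0.05],[0,0.1,0],0],[[0.05,-0.05,0],[0,0.12,0],0],[[0,0,0],[0.08,0.12,0],0]]}}

```text
t: 21.25
tool_pos: [0.6128, 0.1692, 0.2]
tool_rot: [-0.177, 1.583, 0.155]
contact_force: [-6.2, -7.0, 3.3]
opening: 0.0203
```

```bash
python3 -c "
from h import *
jg()
im,d=get_image('scene');crop(im,340,190,440,290,7,'pics/s11.png')"
```

```text
t 21.25 jig xy mm [ 45.3 -13.8] z 0.045 F jig [-7.5 -5.6  3.3] M [-1.04  1.26  0.05] turnerr [ 0.16 -0.17 -0.05] open 0.0203
```

View pics/s11.png

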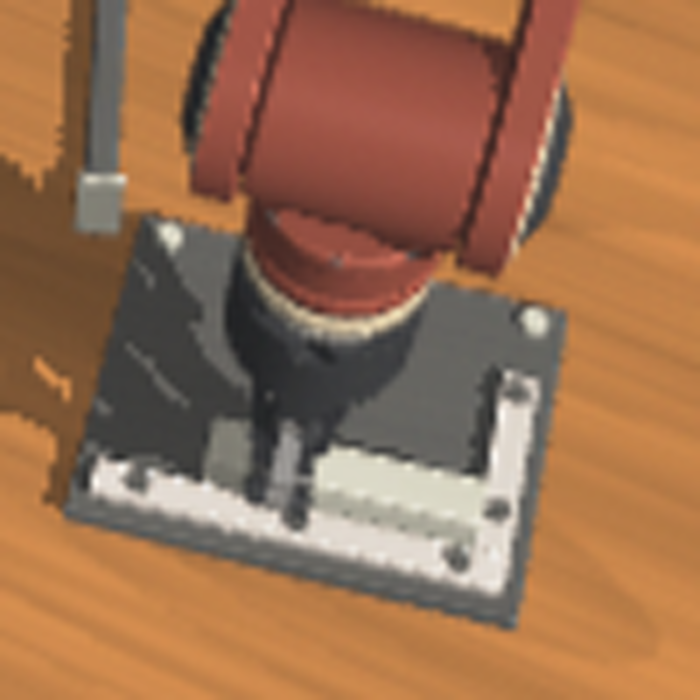

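Emit:
{"api": "carry_out", "payload": {"increments": [[[0.2,-0.25,-0.05],[-0.05,0.02,0],0],[[0.2,-0.25,-0.05],[-0.05,0.02,0],0]]}}

```text
t: 21.5
tool_pos: [0.6078, 0.1654, 0.1997]
tool_rot: [-0.156, 1.553, 0.164]
contact_force: [-14.0, -14.6, 10.4]
opening: 0.0199
```

```bash
python3 -c "
from h import *
jg()"
```

```text
t 21.5 jig xy mm [ 44.6 -14. ] z 0.0448 F jig [-16.7 -11.5  10.4] M [-2.62  2.58  0.3 ] turnerr [-0.07  0.11  0.02] open 0.0199
```

Emit:
{"api": "carry_out", "payload": {"increments": [[[0.08,-0.1,0],[0.06,0.06,0],0]]}}

```text
t: 21.6
tool_pos: [0.6075, 0.1649, 0.1998]
tool_rot: [-0.155, 1.551, 0.167]
contact_force: [-9.1, -6.7, 5.3]
opening: 0.0198
```

```bash
python3 -c "
from h import *
jg()
for i in range(8): get_image('scene')
jg()
im,d=get_image('scene');crop(im,340,190,440,290,7,'pics/s12.png')"
```

```text
t 21.6 jig xy mm [ 44.5 -14.1] z 0.0448 F jig [-10.3  -4.7   5.3] M [-1.46  1.89  0.15] turnerr [-0.09  0.13  0.01] open 0.0198
t 22.0 jig xy mm [ 44.6 -14. ] z 0.0448 F jig [-12.9  -7.8   7.5] M [-1.94  2.12  0.13] turnerr [-0.08  0.12  0.  ] open 0.0203
```

View pics/s12.png

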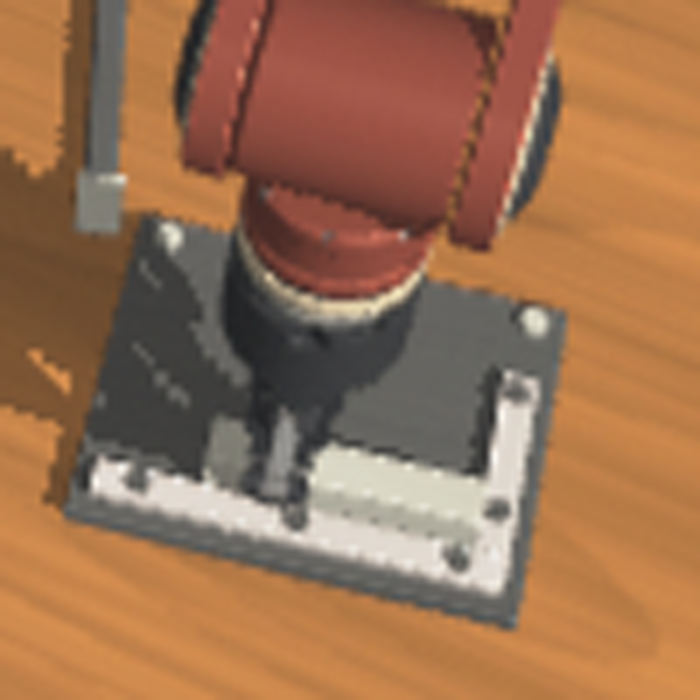

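Emit:
{"api": "carry_out", "payload": {"increments": [[[0.12,-0.08,0],[0.06,0.14,0],0]]}}

```text
t: 22.15
tool_pos: [0.6077, 0.165, 0.1997]
tool_rot: [-0.157, 1.552, 0.169]
contact_force: [-9.1, -21.6, 7.5]
opening: 0.0196
```

```bash
python3 -c "
from h import *
jg()
for i in range(8): im,d=get_image('scene')
jg()
C=cloud('scene',d);y=np.radians(11.8);c,s=np.cos(y),np.sin(y)
q=C-[.563,.171,0];X=q[...,0]*c+q[...,1]*s;Y=-q[...,0]*s+q[...,1]*c;Z=q[...,2]
for a in np.arange(-.04,.08,.01):
    m=(abs(Y-a)<.005)&(Z>.037)&(Z<.048)&(X>.02)&(X<.075); n=(abs(Y-a)<.005)&(Z>.0165)&(Z<.024)&(X>.045)&(X<.08)
    if m.sum()>3 and n.sum()>3: print(round(a,2),m.sum(),'bar top x',np.round(1000*np.percentile(X[m],[5,95]),1),'z',round(np.median(Z[m]),4),'fence x',np.round(1000*np.percentile(X[n],[5,95]),1))
m=(X>.03)&(X<.06)&(Z>.035)&(Z<.05)&(Y>.0)&(Y<.1);print('bar end y',np.round(1000*np.percentile(Y[m],[99]),1))
"
```

```text
t 22.15 jig xy mm [ 44.5 -13.9] z 0.0448 F jig [-13.4 -19.2   7.5] M [-3.98  1.87  0.03] turnerr [-0.09  0.12 -0.02] open 0.0196
t 22.55 jig xy mm [ 44.5 -14. ] z 0.0448 F jig [-13.  -13.9   6.6] M [-3.12  2.    0.06] turnerr [-0.1   0.11 -0.01] open 0.02
-0.04 23 bar top x [35.3 54.7] z 0.043 fence x [56.5 74.5]
-0.03 14 bar top x [36.6 56.9] z 0.0426 fence x [57.2 71.4]
0.0 12 bar top x [39.4 56. ] z 0.0426 fence x [55.5 73.5]
0.01 25 bar top x [35.3 55.6] z 0.0434 fence x [55.9 77.7]
0.02 26 bar top x [35.9 56.6] z 0.0427 fence x [55.4 72. ]
0.03 24 bar top x [35.4 56.3] z 0.0429 fence x [55.6 75.9]
0.04 23 bar top x [38.  55.7] z 0.0435 fence x [55.5 71.5]
0.05 26 bar top x [35.4 56. ] z 0.0429 fence x [56.8 72.6]
0.06 23 bar top x [36.2 56.8] z 0.0423 fence x [53.9 71.4]
0.07 20 bar top x [36.1 55.7] z 0.0432 fence x [54.9 72.8]
bar end y [72.6]
```

```bash
python3 -c "
from h import *
jg();im,d=get_image('scene');cv2.imwrite('pics/fin.png',im);print(finish_job())"
```

```text
t 22.55 jig xy mm [ 44.5 -14. ] z 0.0448 F jig [-13.  -13.9   6.6] M [-3.12  2.    0.06] turnerr [-0.1   0.11 -0.01] open 0.02
the job is handed in; nothing more can be done
None
```

View pics/fin.png

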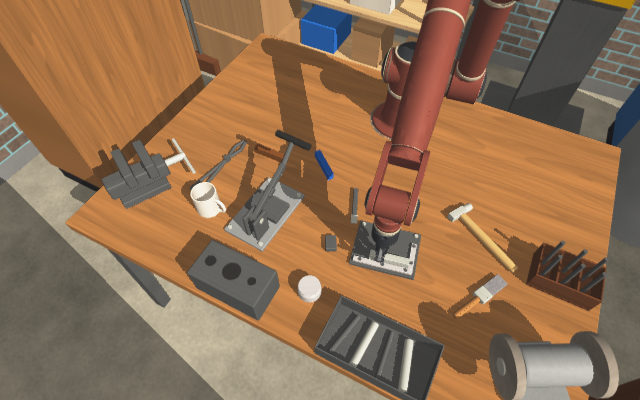

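The job is done and handed in at about 22.6 s; no verdict was reported.

- **Lever:** I pinched the handle and pulled it down until the punch stopped on the bar, at a lever angle of about 0.42 rad with 41 N up on the tool. I then eased it back at about 0.15–0.3 rad/s until it pressed on its upper stop, and only then let go. The sideways force at the handle reached about 38 N at the bottom, which I eased off on the way up.
- **Bar:** I gripped the bar about 30 mm off its middle and drew it out 54 mm before lifting. I then carried it over the press, laid it on the jig plate and slid it against both fences.
- **Last checks:** Held for 0.4 s, the bar pressed with steady forces of about 13 N on the long fence and 14 N on the short one.
    - **Long side:** the depth picture shows the bar's long edge along the fence over its whole length (55–57 mm against 55 mm).
    - **Lying flat:** the bar's top is 43 mm over the bench, as it should be.
    - **Bar end:** the depth reading put it at 72.6 mm, 2 mm short of the fence's 75 mm. The force and the stop in motion say it touches. I trust those over the depth edge.
    - **Tool tilt:** a tilt of about 0.01 rad remains from pushing.
- **Rest of the scene:** In the final picture the lever is up, and the other things look to be where they were at the start. I compared these only by eye.

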